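# Slide a box of settled vials into the reader's lane

## Task

Push the wooden box of vials along the table and down the lane between the two aluminium guide rails until it stands squarely against the front of the grey reader at the lane's end, then take the hand away. The sediment in the vials has settled: neither the box nor the hand may touch either rail, nothing may touch the vials, and the box is only pushed by its wooden sides, never lifted or tipped. Leave the other things on the table where they stand.

Things in the scene. Friction and masses are not known exactly. Their poses are not given: they have to be found in the camera images.
- reader: Low grey instrument fixed to the table, 100 x 170 x 60 mm high, black knob 12 mm high on top. Its origin is NOT in its middle: it lies on the table, on the lane's centre line, 100 mm before the flat front face that stops the box. Its level +x axis is the push direction, z up. In this frame: front face x = +100 mm, lane mouth x = -90 mm. Box home: box origin at x = +50 mm, y = 0.
- rail_left: Plain aluminium guide rail on the lane's +y side, fixed to the table, 190 x 12 x 16 mm high; origin at the middle of its underside, x along the lane. Inner face at y = +61 mm in the reader's frame; it runs from the open mouth to the reader's front face. The lane is 122 mm wide; its floor is the bare table.
- rail_right: The same rail on the lane's -y side, inner face at y = -61 mm in the reader's frame.
- vial_box: Loose wooden box (solid), 100 mm along its x, 104 mm along its y, 46 mm high, 0.3 to 0.6 kg, on the table before the lane's mouth, off-centre and askew (its x within 20 degrees of the lane's). Origin at the centre of its underside. It slides with ordinary friction and stays where it is left; aligned in the lane it has 9 mm free on either side.
- vials: Nine capped vials fixed in the top of the box, in a 3 x 3 grid within 36 mm of the centre; they rise 12 mm above the wood, to 58 mm above the table. Same origin and axes as the box.
- amber_jar: Bystander, to be left alone: small amber glass jar with a black cap, 30 mm across, 55 mm high, beside the lane. Origin at the centre of its underside.
- beaker: Bystander, to be left alone: small clear plastic cup, 44 mm across, 45 mm high, beside the lane. Origin at the centre of its underside.
- marker: Bystander, to be left alone: green marker pen with a white cap, 13 mm thick, about 130 mm long, lying beside the reader. Origin at the centre of its underside.
- wash_bottle: Bystander, to be left alone: white wash bottle, 72 mm across, red cap, bent spout, 220 mm high, on the robot's right. Origin at the centre of its underside.
- squat_bottle: Bystander, to be left alone: white plastic bottle, 56 mm across, 110 mm high, beyond the reader. Origin at the centre of its underside.
- notebook: Bystander, to be left alone: red spiral notebook, 152 x 208 x 15 mm, lying flat on the robot's right. Origin at the centre of its underside.
There are look-alikes about, which are no part of the job. Several things have the shape of the vial_box; the one meant has the colours described above.

How it is judged:
At the end, for the whole second after the job is handed in: The box stands still and flat on the table in the lane, its front within 8 mm of the reader's front face, square to it within 0.1 rad and within 10 mm of the lane's centre line, and the rails have never been touched (x of vial_box in the frame of reader between 0.042 and 0.054 m and y of vial_box in the frame of reader between -0.01 and 0.01 m and angle between the x axis of vial_box and the x axis of reader, either way round below 0.1 rad and height (world z) of vial_box below 0.005 m and angle between vial_box's own z axis and vertical below 0.05 rad and linear speed of vial_box below 0.005 m/s).
It fails at once if a guide rail is touched by the box, the hand or anything else (contact force between any of rail_left, rail_right and anything else above 0.3 N).
It fails at once if the vials are touched (contact force between vials and anything else above 0.5 N).
It fails at once if the box is lifted or tipped (height (world z) of vial_box above 0.006 m or angle between vial_box's own z axis and vertical above 0.1 rad).
It fails at once if another thing on the table is knocked or moved by more than 10 mm (distance of any of amber_jar, beaker, marker, wash_bottle, squat_bottle, notebook from where it was at the start of the episode above 0.01 m).
It also fails if it takes over 72 s, if anything falls off the work surface, if the arm or the gripper's body presses on something with over 40 N, if the wrist force passes 120 N, or if a joint passes its speed limit or range.

## Robot

A 6-joint arm with a two-finger parallel gripper is mounted at the origin on the work surface. World frame = base frame: x ahead of the robot, y to its left, z up, the work surface at z = 0. Lengths are in m, angles in rad, forces in N, time in s.
With the tool pointing down it reaches from about 0.375 to 0.975 m from the base axis. Payload 3.8 kg.
Tool frame: the origin (TCP) lies midway between the tips of the shut fingers; the grasp point (between the pads) lies 19 mm behind it; x points along the fingers, y is the direction in which the jaws open and shut, and the axes are right-handed (so a half turn about x gives the same grasp; the last joint's range is limited). The gripper opens to 88 mm and grips with 3 to 60 N. Pads are 18 mm wide; open, the fingers measure 123 mm over their backs; the gripper's body (75 mm by 187 mm) begins 45 mm behind the grasp point.
Start: joints at [-1.203, 0.264, 1.604, -0, 1.274, -0.037], TCP at [0.266, -0.62, 0.239] pointing down, gripper open.
Joint ranges: [-2.63, 2.63], [-0.94, 2.18], [0.31, 2.57], [-1.31, 4.45], [0, 2.66], [-2.55, 2.55]. Speed limits (rad/s): [2.57, 2.57, 3.14, 3.14, 3.14, 3.14].

## Interface

Orientations are given as a rotation vector (axis times angle).
In Python, from cell import manip, inverse_kinematics, cams, order gives the robot as it stands. Calls block until the motion is done:
- manip.move_pose(position, orientation): joint-space move of the TCP to a pose.
- manip.move_linear(position, rate=0.15, rot=None): straight line of the TCP; rot=None keeps the orientation; rate is the mean speed in m/s.
- manip.set_joints(angles): joint-space move.
- manip.set_gripper(opening, force=None): finger opening in m; force is the grip in N (None keeps the last); returns when the fingers have stopped.
- manip.dwell(seconds).
- inverse_kinematics(position, orientation): joint angles nearest the present ones, or None.
- manip.state(): the state.
- cams.capture(name): name is "scene" or "top" or "wrist"; returns a dict with "image" (384x512x3 uint8, blue, green, red), "z_map" (384x512 float32, m along the optical axis (not along the pixel's ray), 0 where there is no reading), "intrinsics" (3x3 intrinsics, pixels), "position" and "orientation" of the camera in the world; the wrist camera has in their place "T_tool_cam" (4x4, takes a point from camera to tool coordinates, whose origin is the TCP and whose axes are the tool frame's). Camera axes: x right, y down, z forward; pixel columns grow to the right and rows downward; lengths in m; the calibration is good to about 2 mm. The wrist camera is an equidistant fisheye: a pixel r from the principal point sees the ray r / f radians off the axis. A picture is of the moment at which its call begins: read the wrist's pose just before it.
A pose or a line that the arm cannot do raises manip.IKError and nothing moves.
- order.close_job(): hands the job in, once; it reports no verdict.
The state is a dict: "clock": time; "joint_pos": joint angles; "joint_velocities": joint speeds; "tau": joint torques, N m; "tool_pos": TCP position; "tcp_rot": TCP orientation; "contact_force": force on the tool from outside, world axes, zero at the start; "moment": the same for the moment, N m; "gripper_width": finger opening in m.
Only numpy, scipy, OpenCV 4.12 (cv2) and the standard library are available. Lean on these libraries where they do the work, as an engineer would, in place of code of your own. Each camera call takes 0.05 s, during which the arm holds its last target.

## Working session

There is one attempt and no reset: what is moved stays moved. The work goes in short steps, each a Python script; the robot and the scene stay as the last script left them, time stands still between calls to the robot, and variables do not carry over. Pictures are saved under pics/ and viewed, and the job is handed in when it is done.

```bash
ls; mkdir -p pics; python3 - <<'E'
from cell import manip,cams
import cv2,numpy as np
for n in ["scene","top"]:
    c=cams.capture(n); cv2.imwrite(f"pics/{n}0.png",c["image"]); np.savez(f"{n}0.npz",**c)
    print(n,c["intrinsics"],c["position"],c["orientation"])
s=manip.state();print(s["clock"],s["tool_pos"],s["tcp_rot"],s["contact_force"])
E
```

```text
pics
scene [[437.97724141   0.         260.47855089]
 [  0.         437.97724141 193.09298516]
 [  0.           0.           1.        ]] [1.51565846 0.65010562 0.80081193] [-1.11729077 -2.14087193  1.14408643]
top [[366.63611346   0.         256.93629495]
 [  0.         366.63611346 193.36558281]
 [  0.           0.           1.        ]] [0.42983415 0.00755503 1.26379588] [-2.18267787  2.18670527 -0.11280659]
0.1 [ 0.26562725 -0.61987189  0.2375297 ] [ 1.99923493  0.41233254 -1.99988733] [0.39350599 0.53207998 0.34656114]
```

View pics/scene0.png

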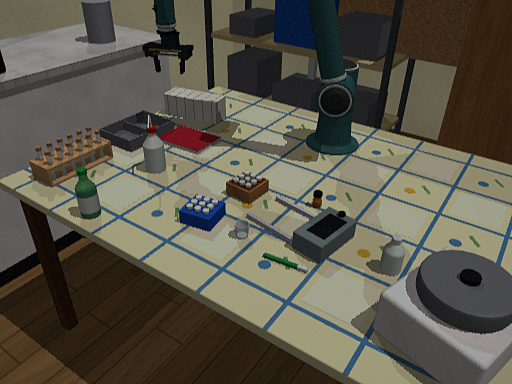

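View pics/top0.png

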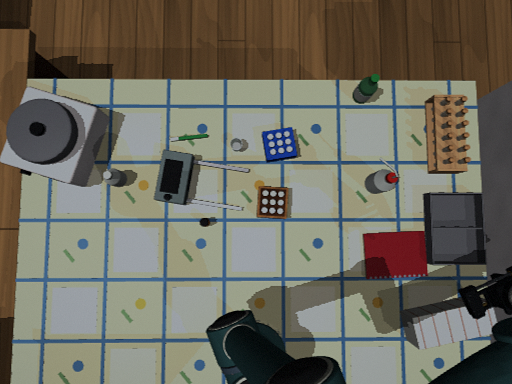

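Candidates for the vial box in the top view are the brown wooden box with white vials (273,202), the blue box with white vials (281,144) and the wooden tube rack (447,133). By the description I choose the brown wooden box at (273,202), and I'll check it in a close crop.

```bash
cat > h.py <<'E'
import numpy as np,cv2
from scipy.spatial.transform import Rotation as R
def ray(c,uv,z):
    K=c["intrinsics"];uv=np.atleast_2d(uv).astype(float)
    d=np.c_[(uv-K[[0,1],[2,2]])/K[[0,1],[0,1]],np.ones(len(uv))]
    d=d@R.from_rotvec(c["orientation"]).as_matrix().T
    p=np.array(c["position"]);return (p+d*((z-p[2])/d[:,2])[:,None])
def proj(c,P):
    K=c["intrinsics"];q=(np.atleast_2d(P)-c["position"])@R.from_rotvec(c["orientation"]).as_matrix()
    return (q[:,:2]/q[:,2:])*K[[0,1],[0,1]]+K[[0,1],[2,2]]
def cloud(c):
    v,u=np.mgrid[0:384,0:512];K=c["intrinsics"];z=c["z_map"]
    q=np.stack([(u-K[0,2])/K[0,0]*z,(v-K[1,2])/K[1,1]*z,z],-1)
    return q@R.from_rotvec(c["orientation"]).as_matrix().T+c["position"]
E
python3 - <<'E'
from h import *
for n,(x0,x1,y0,y1),k in [("top",(140,310,120,240),4.7),("scene",(170,370,165,280),4)]:
    c=dict(np.load(n+"0.npz"));im=c["image"][y0:y1,x0:x1]
    im=cv2.resize(im,None,fx=k,fy=k,interpolation=cv2.INTER_CUBIC);cv2.imwrite(f"pics/{n}_crop0.png",im)
c=dict(np.load("top0.npz"));P=cloud(c)
for uv in [(273,192),(256,202),(175,155),(240,230),(225,168),(220,203),(290,240),(400,100)]: print(uv,P[uv[1],uv[0]].round(4))
E
```

```text
(273, 192) [ 0.5394 -0.0654  0.0571]
(256, 202) [ 0.5099 -0.0099  0.0013]
(175, 155) [0.6627 0.2592 0.0595]
(240, 230) [ 4.139e-01  4.520e-02 -3.000e-04]
(225, 168) [0.6263 0.0966 0.0146]
(220, 203) [0.5065 0.1138 0.0045]
(290, 240) [ 0.3793 -0.1262 -0.0004]
(400, 100) [ 0.8741 -0.5248 -0.0025]
```

View pics/top_crop0.png

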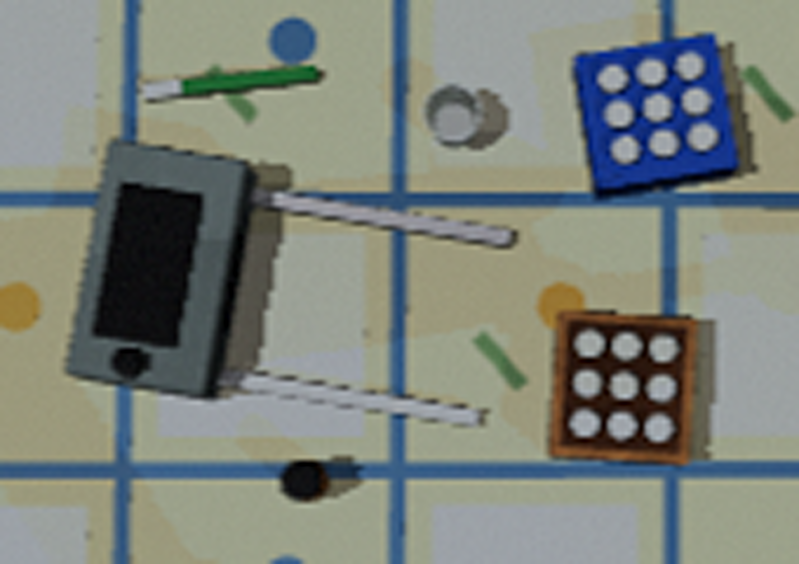

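View pics/scene_crop0.png

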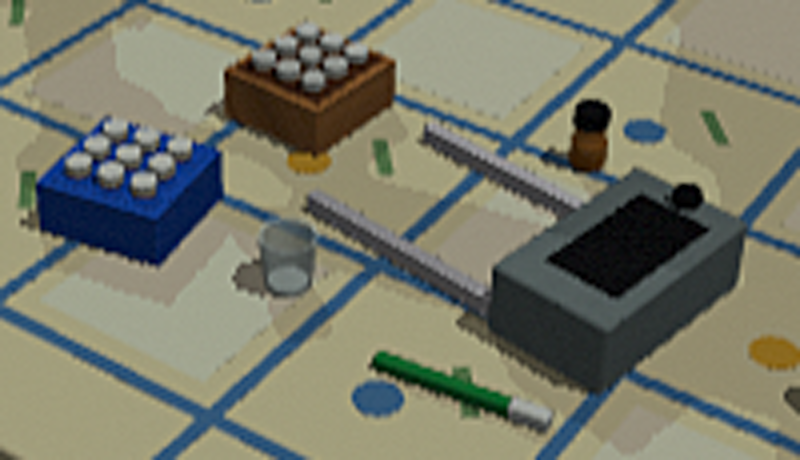

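Top crop: the box at (620,385) is brown with a wooden rim and nine white vials, so the choice is confirmed. The rails run from the reader's front at (240,200)/(230,380) to the mouth at (515,237)/(483,418). Next I measure.

```bash
cat >> h.py <<'E'
def rect(P2):
    (cx,cy),(w,h),a=cv2.minAreaRect(P2.astype(np.float32)); return np.array([cx,cy]),(w,h),a
def maskpts(c,m,z):
    cs,_=cv2.findContours(m.astype(np.uint8),cv2.RETR_EXTERNAL,cv2.CHAIN_APPROX_NONE)
    k=max(cs,key=cv2.contourArea); return k[:,0,:],ray(c,k[:,0,:],z)[:,:2],cv2.contourArea(k)
E
python3 - <<'E'
from h import *
c=dict(np.load("top0.npz"));P=cloud(c);Z=P[...,2];im=c["image"]
hsv=cv2.cvtColor(im,cv2.COLOR_BGR2HSV)
def roi(x0,x1,y0,y1):
    m=np.zeros((384,512),bool);m[y0:y1,x0:x1]=1;return m
print("plane z in reader/box roi",np.percentile(Z[roi(165,185,160,190)],50),np.percentile(Z[roi(262,285,190,212)],[5,20,50,80]))
for n,m,z in [("reader",roi(145,200,140,215)&(Z>.045),.06),("box",roi(250,300,180,225)&(Z>.03),.046),
  ("blue",roi(255,310,115,170)&(Z>.03),.046)]:
    px,w,a=maskpts(c,m,z);print(n,a,rect(w))
for n,m in [("railtop",roi(200,260,155,178)),("railbot",roi(195,250,195,214))]:
    mm=m&(Z>.008)&(Z<.03)
    ys,xs=np.nonzero(mm);w=ray(c,np.c_[xs,ys],.016)[:,:2];print(n,mm.sum(),rect(w), cv2.fitLine(w.astype(np.float32),cv2.DIST_HUBER,0,.001,.001).ravel())
for (r,z,n) in [((190,215,212,230),.055,"jar"),((225,250,130,155),.045,"beaker"),((160,215,125,145),.013,"marker"),((360,405,160,200),0.2,"wash")]:
    m=roi(*r)&(Z>z*.5); print(n,m.sum(),P[m].mean(0).round(3),P[m].min(0).round(3),P[m].max(0).round(3))
E
```

```text
plane z in reader/box roi 0.06081894023375711 [0.04347887 0.0456879  0.05044619 0.05789592]
reader 1497.0 (array([0.59229869, 0.26497847]), (0.10180559009313583, 0.17255499958992004), 80.55970001220703)
box 881.0 (array([ 0.50663716, -0.0613522 ]), (0.10121165961027145, 0.10597015917301178), 87.57392883300781)
blue 861.5 (array([ 0.70436692, -0.08618312]), (0.10145394504070282, 0.10462252050638199), 9.575650215148926)
railtop 182 (array([0.63126612, 0.10166758]), (0.16545580327510834, 0.013099754229187965), 80.44258117675781) [0.1659138  0.98614025 0.6315455  0.10204031]
railbot 169 (array([0.49933699, 0.120148  ]), (0.15883088111877441, 0.011739252135157585), 80.43206787109375) [0.1634634  0.9865494  0.4995692  0.12090665]
jar 66 [0.441 0.164 0.053] [0.428 0.152 0.028] [0.454 0.179 0.06 ]
beaker 62 [0.703 0.06  0.059] [0.43  0.008 0.023] [0.724 0.081 1.264]
marker 140 [0.728 0.221 0.038] [0.43  0.008 0.007] [0.776 0.288 1.264]
wash 440 [ 0.573 -0.408  0.143] [ 0.43  -0.452  0.1  ] [0.622 0.008 1.264]
```

```bash
cat >> h.py <<'E'
TH=np.deg2rad(80.5); D=np.array([np.cos(TH),np.sin(TH)]); N=np.array([-D[1],D[0]])
RC=np.array([.5923,.2650]); O=RC-.15*D+.0008*N
def L2W(x,y): return O+x*D+y*N
def W2L(p): q=np.asarray(p)[...,:2]-O; return np.stack([q@D,q@N],-1)
def rot(phi): # tool x down, tool y heading phi
    y=np.array([np.cos(phi),np.sin(phi),0]);x=np.array([0,0,-1.]);return R.from_matrix(np.c_[x,y,np.cross(x,y)]).as_rotvec()
E
python3 - <<'E'
from h import *
from cell import manip,inverse_kinematics as ik
print(O,W2L([.5066,-.0614]))
for nm,x,y,ph in [("side",-.186,.128,0),("sideend",-.186,.061,0),("rear",-.28,0,np.pi/2),("rearend",-.009,0,np.pi/2)]:
  for k in (0,np.pi,-np.pi):
    for z in (.021,.36):
      q=ik([*L2W(x,y),z],rot(TH+ph+k));print(nm,k,z,L2W(x,y).round(3),None if q is None else np.round(q,2))
E
```

```text
[0.56675383 0.1171892 ] [-0.1860682   0.02985314]
side 0 0.021 [ 0.41  -0.045] [-0.17  0.03  2.33 -0.    0.78 -1.58]
side 0 0.36 [ 0.41  -0.045] [-0.17 -0.3   1.94 -0.    1.5  -1.58]
side 3.141592653589793 0.021 [ 0.41  -0.045] [-0.17  0.03  2.33  0.    0.78  1.57]
side 3.141592653589793 0.36 [ 0.41  -0.045] [-0.17 -0.3   1.94  0.    1.5   1.57]
side -3.141592653589793 0.021 [ 0.41  -0.045] [-0.17  0.03  2.33 -0.    0.78  1.57]
side -3.141592653589793 0.36 [ 0.41  -0.045] [-0.17 -0.3   1.94 -0.    1.5   1.57]
sideend 0 0.021 [ 0.476 -0.056] [-0.17  0.15  2.2  -0.    0.8  -1.57]
sideend 0 0.36 [ 0.476 -0.056] [-0.17 -0.17  1.83 -0.    1.47 -1.57]
sideend 3.141592653589793 0.021 [ 0.476 -0.056] [-0.17  0.15  2.2   0.    0.8   1.57]
sideend 3.141592653589793 0.36 [ 0.476 -0.056] [-0.17 -0.17  1.83  0.    1.47  1.57]
sideend -3.141592653589793 0.021 [ 0.476 -0.056] [-0.17  0.15  2.2  -0.    0.8   1.57]
sideend -3.141592653589793 0.36 [ 0.476 -0.056] [-0.17 -0.17  1.83 -0.    1.47  1.57]
rear 0 0.021 [ 0.521 -0.159] None
rear 0 0.36 [ 0.521 -0.159] None
rear 3.141592653589793 0.021 [ 0.521 -0.159] [-0.34  0.26  2.06 -0.    0.82 -0.18]
rear 3.141592653589793 0.36 [ 0.521 -0.159] [-0.34 -0.04  1.72 -0.    1.46 -0.18]
rear -3.141592653589793 0.021 [ 0.521 -0.159] [-0.34  0.26  2.06  0.    0.82 -0.18]
rear -3.141592653589793 0.36 [ 0.521 -0.159] [-0.34 -0.04  1.72  0.    1.46 -0.18]
rearend 0 0.021 [0.565 0.108] None
rearend 0 0.36 [0.565 0.108] None
rearend 3.141592653589793 0.021 [0.565 0.108] [ 0.15  0.31  2.   -0.    0.84  0.31]
rearend 3.141592653589793 0.36 [0.565 0.108] [ 0.15  0.02  1.66 -0.    1.46  0.31]
rearend -3.141592653589793 0.021 [0.565 0.108] [0.15 0.31 2.   0.   0.84 0.31]
rearend -3.141592653589793 0.36 [0.565 0.108] [0.15 0.02 1.66 0.   1.46 0.31]
```

```bash
python3 - <<'E'
from h import *
from cell import manip,cams
print(cams.capture("wrist")["T_tool_cam"].round(3))
p=manip.state()["tool_pos"]
manip.move_linear([p[0],p[1],.36],rate=.2)
manip.set_gripper(.06)
r=rot(TH)
manip.move_pose([*L2W(-.186,.128),.36],r)
manip.move_linear([*L2W(-.186,.128),.10],rate=.15)
s=manip.state();print(s["clock"],s["tool_pos"],s["contact_force"],s["gripper_width"])
c=cams.capture("scene");cv2.imwrite("pics/s1.png",c["image"])
E
```

```text
[[ 0.001 -0.268  0.963 -0.146]
 [ 1.     0.    -0.    -0.   ]
 [-0.     0.963  0.268 -0.068]
 [ 0.     0.     0.     1.   ]]
5.5 [ 0.41056038 -0.04524983  0.1007792 ] [-0.21262356 -0.3069816   0.29406655] 0.05998281809484696
```

View pics/s1.png

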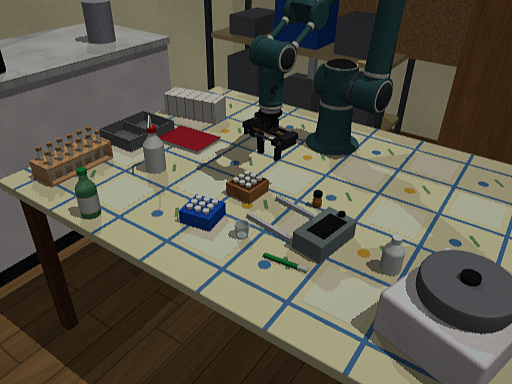

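The hand is at (272,140), robot-side of the box at (247,187) and clear of everything. Next is the side push, with the force logged.

```bash
python3 - <<'E'
from h import *
from cell import manip,cams
manip.move_linear([*L2W(-.186,.128),.021],rate=.12)
f0=np.array(manip.state()["contact_force"])
for y in [.11,.10,.094,.088,.08,.072,.066,.062]:
    manip.move_linear([*L2W(-.186,y),.021],rate=.05)
    s=manip.state();f=np.array(s["contact_force"])-f0;print(y,W2L(s["tool_pos"]).round(4),round(s["tool_pos"][2],4),"f",round(f[:2]@D,2),round(f[:2]@N,2),round(f[2],2))
manip.move_linear([*L2W(-.186,.115),.021],rate=.1)
manip.move_linear([*L2W(-.186,.115),.16],rate=.2)
c=cams.capture("top");cv2.imwrite("pics/t1.png",c["image"]);np.savez("t1.npz",**c);print(manip.state()["clock"])
E
```

```text
0.11 [-0.186   0.1096] 0.0211 f -1.25 0.62 -0.68
0.1 [-0.186   0.0996] 0.0211 f -0.16 0.45 0.25
0.094 [-0.186   0.0937] 0.021 f -1.4 0.8 0.08
0.088 [-0.186   0.0875] 0.0211 f -0.4 0.51 0.39
0.08 [-0.1861  0.0792] 0.0212 f -0.45 0.49 0.6
0.072 [-0.186   0.0711] 0.0212 f -0.19 1.3 -0.48
0.066 [-0.186   0.0653] 0.0211 f -0.85 1.55 0.12
0.062 [-0.186   0.0615] 0.0211 f -0.46 1.12 0.15
10.4583
```

View pics/t1.png

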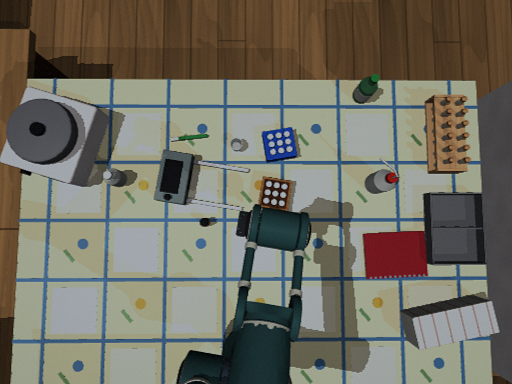

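```bash
cat > look.py <<'E'
from h import *
from cell import cams,manip
def look(n,roi=None):
    c=cams.capture("top");cv2.imwrite(f"pics/{n}.png",c["image"]);np.savez(n+".npz",**c)
    hsv=cv2.cvtColor(c["image"],cv2.COLOR_BGR2HSV);P=cloud(c);Z=P[...,2]
    l=W2L(P)
    m=(Z>.03)&(Z<.066)&(l[...,0]<.098)&(l[...,0]>-.26)&(abs(l[...,1])<.11)
    m=cv2.morphologyEx(m.astype(np.uint8),cv2.MORPH_OPEN,np.ones((3,3)))
    px,w,a=maskpts(c,m,.046); ct,(W,H),an=rect(w)
    # half-pixel outline bias is symmetric
    d=(an-np.rad2deg(TH)+45)%90-45
    print(n,"box lane",W2L(ct).round(4),"size",round(W,4),round(H,4),"yaw deg",round(d,2),"area",a,"clock",manip.state()["clock"])
    # vial check
    v=(hsv[...,2]>150)&(hsv[...,1]<70)&(m>0)
    ys,xs=np.nonzero(v); 
    if len(xs): print("  vial mean lane",W2L(ray(c,np.c_[xs,ys],.058).mean(0)).round(4),len(xs))
    return c
E
python3 - <<'E'
from look import *
r=rot(TH-np.pi/2)
manip.move_pose([*L2W(-.31,0),.16],r)
s=manip.state();print(W2L(s["tool_pos"]),s["tool_pos"])
c=look("t2")
cv2.imwrite("pics/t2c.png",cv2.resize(c["image"][120:260,150:350],None,fx=4,fy=4,interpolation=cv2.INTER_CUBIC))
E
```

```text
[-0.30964175  0.00071314] [ 0.51494484 -0.1880883   0.15910147]
t2 box lane [-0.19    0.0006] size 0.0999 0.1041 yaw deg 0.2 area 872.0 clock 11.725
  vial mean lane [-0.1917  0.0003] 183
```

View pics/t2c.png

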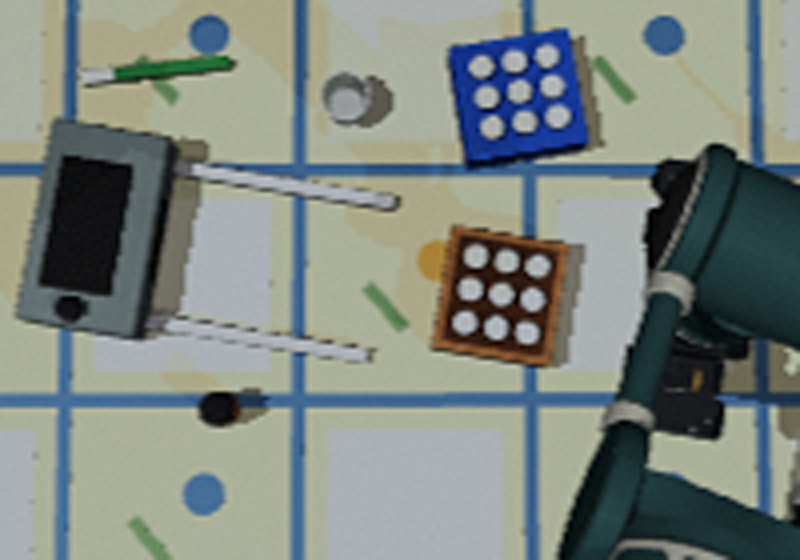

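The box at (500,295) in the crop is centred (y 0.6 mm) and square (0.2°). Now I push from behind and check before the mouth.

```bash
python3 - <<'E'
from look import *
r=rot(TH-np.pi/2)
manip.move_linear([*L2W(-.29,0),.021],rate=.12,rot=r)
manip.move_linear([*L2W(-.205,0),.021],rate=.05)
s=manip.state();print(W2L(s["tool_pos"]),s["tool_pos"])
c=look("t3")
cv2.imwrite("pics/t3c.png",cv2.resize(c["image"][120:260,150:350],None,fx=4,fy=4,interpolation=cv2.INTER_CUBIC))
E
```

```text
[-2.04970426e-01 -7.90189800e-06] [ 0.53293175 -0.08497149  0.02099707]
t3 box lane [-0.1211  0.0007] size 0.0553 0.1041 yaw deg 0.09 area 424.0 clock 14.9417
  vial mean lane [-0.1256  0.0045] 86
```

View pics/t3c.png

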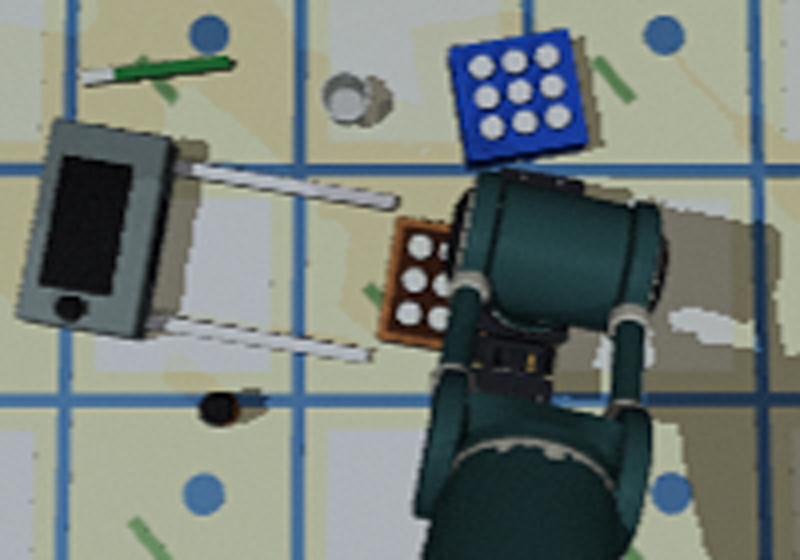

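The visible front part of the box at (420,285) is square (0.1°), centred to 1 mm, and just at the mouth. I push on into the lane.

```bash
python3 - <<'E'
from look import *
manip.move_linear([*L2W(-.14,0),.021],rate=.05)
c=look("t4")
l0=W2L(manip.state()["tool_pos"]);
manip.move_linear([*L2W(-.06,0),.021],rate=.05)
c=look("t5")
cv2.imwrite("pics/t5c.png",cv2.resize(c["image"][120:260,150:350],None,fx=4,fy=4,interpolation=cv2.INTER_CUBIC))
s=manip.state();print(W2L(s["tool_pos"]),s["contact_force"])
E
```

```text
t4 box lane [-0.0406  0.0009] size 0.1041 0.0333 yaw deg 9.65 area 214.5 clock 16.4417
  vial mean lane [-0.0513  0.0069] 46
t5 box lane [-0.0047  0.0376] size 0.0235 0.0233 yaw deg 9.84 area 46.0 clock 18.2417
  vial mean lane [0.0128 0.0321] 14
[-0.05995236 -0.00030764] [-0.63628394  0.08208115  0.61276277]
```

View pics/t5c.png

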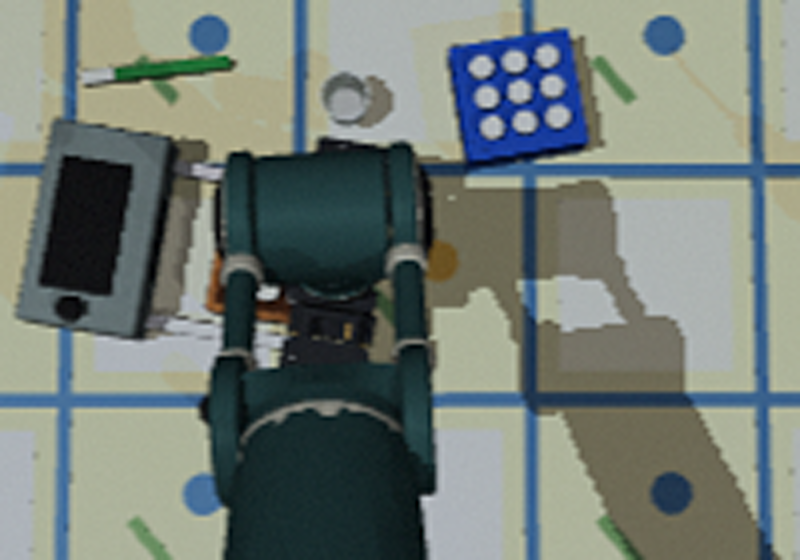

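The top view is now mostly blocked by the arm. I check the t4 frame and the scene and wrist views for yaw before going on.

```bash
python3 - <<'E'
from h import *
from cell import cams,manip
a=np.load("t4.npz")["image"][140:240,180:280]
a=cv2.resize(a,(400,400),interpolation=cv2.INTER_CUBIC)
c=cams.capture("scene");np.savez("s5.npz",**c);b=cv2.resize(c["image"][160:260,220:320],(400,400),interpolation=cv2.INTER_CUBIC)
cv2.imwrite("pics/c5.png",np.hstack([a,b]))
w=cams.capture("wrist");np.savez("w5.npz",tool=manip.state()["tool_pos"],rv=manip.state()["tcp_rot"],**w);cv2.imwrite("pics/w5.png",w["image"])
E
```

```text
(no output)
```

View pics/c5.png

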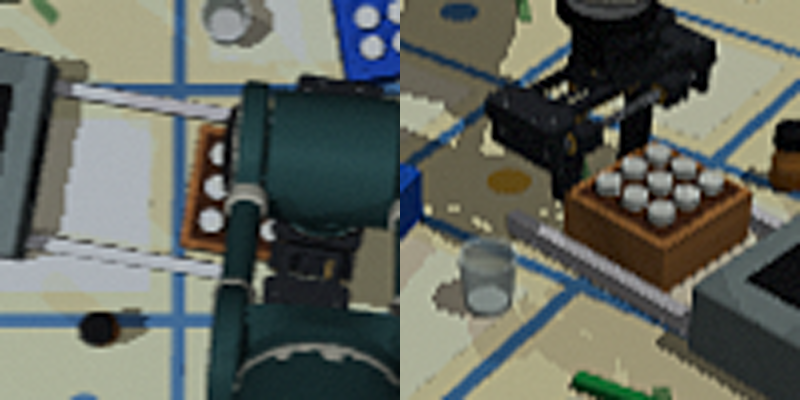

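View pics/w5.png

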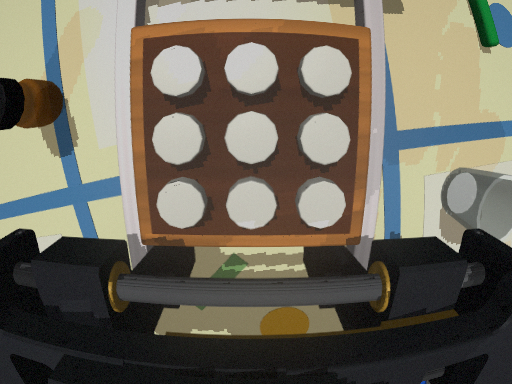

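The wrist view shows the box square in the lane, with its front edge at (132,30)–(371,30). The rails lie at columns ~122 and ~382, so the gaps are about equal. I finish in small steps with a force stop.

```bash
python3 - <<'E'
from h import *
from cell import cams,manip
def F():
    f=[]
    for _ in range(4): f.append(manip.state()["contact_force"]); manip.dwell(.02)
    return np.mean(f,0)[:2]@D
manip.move_linear([*L2W(-.022,0),.021],rate=.04)
f0=F();print("f0",f0)
for x in np.arange(-.020,-.0065,.001):
    manip.move_linear([*L2W(x,0),.021],rate=.02)
    f=F();s=manip.state();print(round(x,4),W2L(s["tool_pos"]).round(4),round(f,2))
    if f<-5: break
w=cams.capture("wrist");cv2.imwrite("pics/w6.png",w["image"])
c=cams.capture("scene");np.savez("s6.npz",**c);cv2.imwrite("pics/s6.png",cv2.resize(c["image"][160:260,240:370],None,fx=5,fy=5,interpolation=cv2.INTER_CUBIC));print(s["clock"])
E
```

```text
f0 -0.18214577904162566
-0.02 [-0.02    0.0001] 0.03
-0.019 [-0.0191  0.0001] -1.51
-0.018 [-0.018   0.0001] -0.82
-0.017 [-0.0169 -0.    ] -0.79
-0.016 [-0.0159 -0.0001] -0.94
-0.015 [-0.0149 -0.0001] -0.81
-0.014 [-0.0139 -0.0001] -1.52
-0.013 [-0.0129 -0.0001] -1.76
-0.012 [-0.0119 -0.0001] -0.98
-0.011 [-0.0109 -0.0001] -1.63
-0.01 [-0.0099 -0.    ] -1.95
-0.009 [-0.0094 -0.0001] -4.91
-0.008 [-0.0093 -0.0002] -8.43
23.625
```

View pics/w6.png

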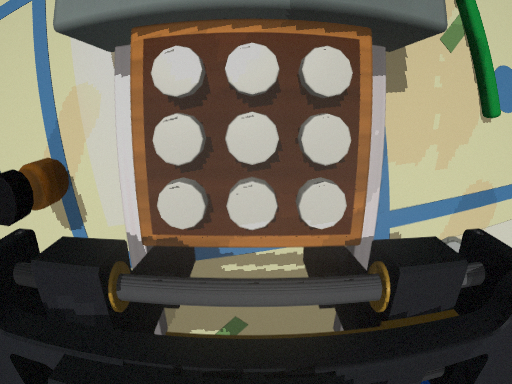

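View pics/s6.png

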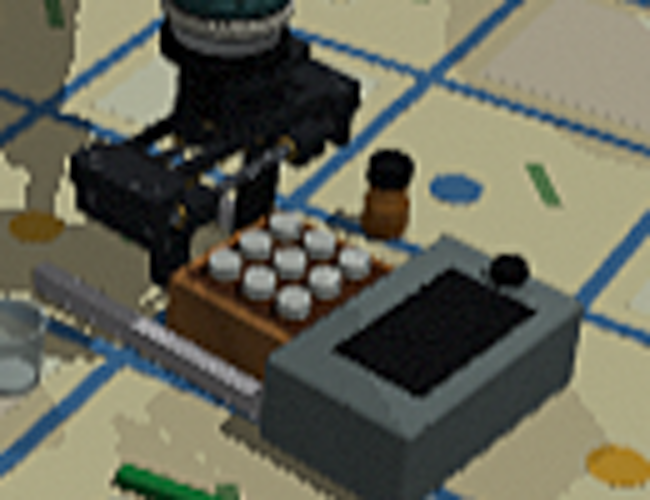

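The force rose at x = −9.4 mm. Both views show the box flush against the reader: wrist front edge at row ~28, scene at about (300,340). I back off, lift clear and check.

```bash
python3 - <<'E'
from look import *
manip.move_linear([*L2W(-.03,0),.021],rate=.05)
manip.move_linear([*L2W(-.13,0),.021],rate=.12)
manip.move_linear([*L2W(-.13,0),.20],rate=.2)
manip.move_pose([*L2W(-.33,.0),.20],rot(TH-np.pi/2))
c=look("t7")
cv2.imwrite("pics/t7c.png",cv2.resize(c["image"][120:260,150:350],None,fx=4,fy=4,interpolation=cv2.INTER_CUBIC))
P=cloud(c);a=np.load("top0.npz")["image"]
d=cv2.absdiff(a,c["image"]).max(2)
for n,(x0,x1,y0,y1) in dict(jar=(195,215,214,228),beaker=(228,250,134,155),marker=(165,212,128,145),wash=(363,403,158,195),squat=(100,128,165,190),notebook=(362,430,230,268)).items(): print(n,(d[y0:y1,x0:x1]>50).mean().round(3))
E
```

```text
t7 box lane [0.0493 0.0001] size 0.0979 0.1047 yaw deg -0.27 area 851.0 clock 27.2083
  vial mean lane [ 0.051  -0.0004] 191
jar 0.0
beaker 0.0
marker 0.0
wash 0.449
squat 0.0
notebook 0.175
```

View pics/t7c.png

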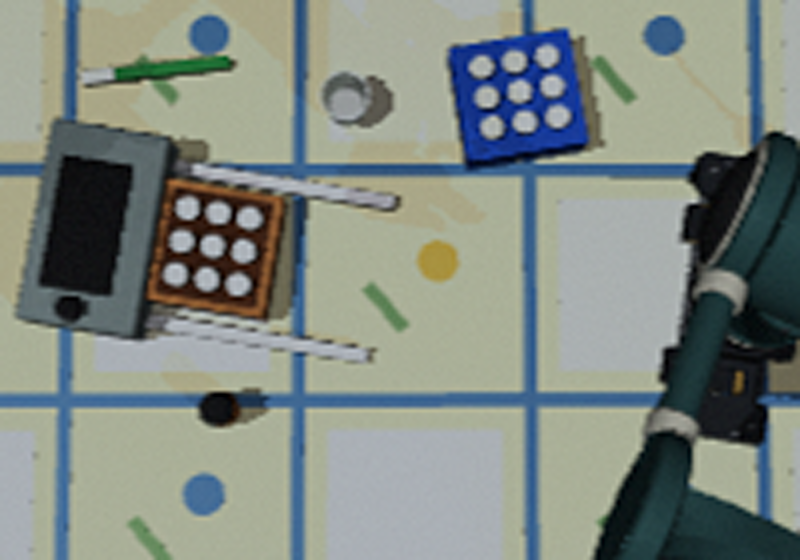

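The box at (215,248) is flush with the reader, centred and square. The wash bottle and notebook differences could be arm occlusion or shadow, so I check them in the scene view.

```bash
python3 - <<'E'
from h import *
from cell import cams
c=cams.capture("scene");a=np.load("scene0.npz")["image"]
cv2.imwrite("pics/s8.png",np.vstack([cv2.resize(i[90:190,90:290],(600,300)) for i in (a,c["image"])]))
E
```

```text
(no output)
```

View pics/s8.png

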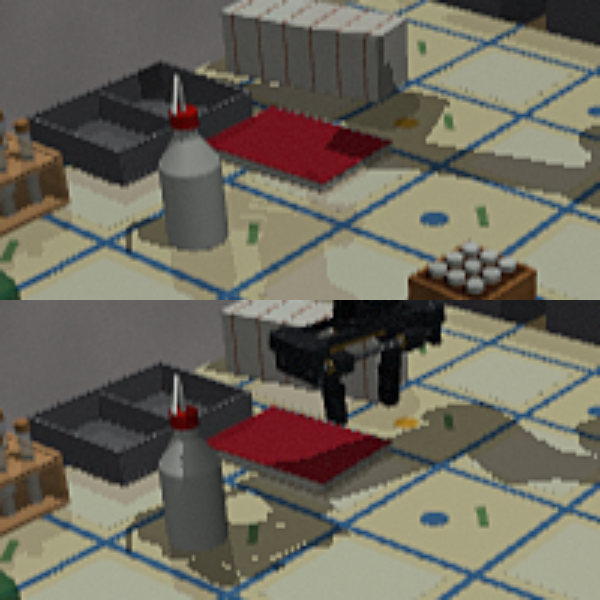

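The bottle base (195,245 → 195,545) and the notebook are in the same place in both frames. Only the arm's shadow changed. I hand the job in.

```bash
python3 - <<'E'
from cell import order
order.close_job()
E
```

```text
the job is handed in; nothing more can be done
```

The box of vials stands squarely against the reader's front, and the job is handed in. `close_job` gives no verdict, so the result below rests on my own checks.

**What I did:** I pushed the box sideways with two fingertips, which centred and squared it to the lane. I then pushed it from behind down the lane, with the fingertips at 21 mm, above the 16 mm rails. I stopped when the force on the hand rose to about 8 N against the reader, then backed off and lifted clear.

**Last checks in the top view, at 27 s:**

| Check | Measured | Allowed |
|---|---|---|
| Box x in the reader's frame | 49 mm (vial centres suggest 51) | 42 to 54 mm |
| Box y off the lane's centre line | 0.1 mm | within 10 mm |
| Box yaw | −0.3° | 0.1 rad (5.7°) |

- **Rails and vials:** in the wrist view the gaps to both rails were about equal. I saw no sign of contact with the rails or vials in the pictures or forces, but I had no direct contact reading for either.
- **Other things on the table:** the jar, beaker, marker and squat bottle showed no change. The wash bottle and notebook failed the automatic picture comparison. Side-by-side scene views showed both in place, with only the arm's shadow changed.
- **Bad readings:** two of the top-view yaw readings taken inside the lane (about 9.7°) came from the arm hiding most of the box. The wrist view contradicted them, so I ignored them.

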